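# Hang a filling nozzle on the drying tree

## Task

Turn the drying tree by its blue knob until the free branch stands over the red mark. Then lift the loose nozzle out of its stand and hang it upright on that branch: slide it gently into the fork, past the spring clip, and press it firmly home against the rubber stop (about 10 N, never more than 18 N), let it rest on the prongs and let go. Leave everything else where it is.

Things in the scene. Friction and masses are not known exactly. Their poses are not given: they have to be found in the camera images.
- nozzle: the loose steel filling nozzle, upright, 0.2 to 0.45 kg: a dark round coupling nut (46 diameter, 45 high) over a tube of 28 diameter, stepped to 22 over its lowest 35. Origin: centre of the tube's lower end, z up its axis; the nut's underside (shoulder) is 80 above it, its top 125. Starts in the stand, resting on its shoulder. Grip the nut from above with the fingertips at least 8 above the shoulder.
- stand: fixed white draining stand: foot 110 x 110, square socket tower 54 x 54 outside, 34 x 34 inside, top 100 above the table; the nozzle's tube hangs loosely in it. Origin under its centre.
- tree_base: fixed white round drip tray (radius 190, 8 high) with the drying tree's column in its middle and a red mark on its rim. Origin at the centre of the underside, on the tree's turning axis; the red mark lies along its own -x, which faces the robot within 0.3 rad or so.
- tree (a joint): turn of the tree head about its upright axis, rad, growing counterclockwise seen from above; 0 when the free branch stands over the red mark. Stiff friction of about 0.25 N m, it stays where left; free from -0.8 to 3.0, starts between 0.7 and 2.2. The three other branches, at right angles, carry nozzles of the same height, fixed to them.
- tree_knob (a point): grip point in the blue knob on top of the tree, on the turning axis, 250 above the table: an upright bar 50 long, 14 wide, from 225 to 270 above the table, its length in line with the free branch. Turning it turns the tree.
- seat (a point): turns with the free branch: the place of the centre of the nozzle's shoulder when home, 130 from the turning axis, 160 above the table, level with the prongs' top. x points inwards to the turning axis, z up. The branch is a flat steel fork open outwards: prongs 10 wide and 10 thick, 32 apart, reaching 37 outwards of this point, then 20 of flared tips.
- clip_l: one of the two orange clip pins in the fork (10 diameter, upright, origin at its centre, 8.5 outwards of the seat), sprung sideways out of the prongs; they narrow the gap to 23. Pushing the tube past them takes up to about 12 N, varying with friction, between 18 and 4 short of home, and drops after; then they hold it.
- stop: black rubber stop block at the throat of the fork, 12 x 26 x 10, origin at its centre, 20 inwards of the seat and 9 below it; its flat outer face, 14 inwards of the seat, meets the tube when the nozzle is home. On the branch and hard: the force climbs steeply on contact.
- crate: open orange plastic crate; a bystander, leave it alone. Origin under its centre
- pail: white plastic pail; a bystander, leave it alone. Origin under its centre
- spice: clear spice jar with a red cap; a bystander, leave it alone. Origin under its centre
- board: white cutting board, 15 thick; a bystander, leave it alone. Origin under its centre
- mincer_ring: steel mincer locking ring lying flat, 90 across and 22 high; a bystander, leave it alone. Origin under its centre
- mincer_plate: square dark steel mincer plate, 70 x 70 x 12, lying flat; a bystander, leave it alone. Origin under its centre
- scraper: scraper with an orange handle, lying flat; a bystander, leave it alone. Origin under its centre

How it is judged:
By the outcome, as a careful person would: the job done as asked, in the order asked, and still so for the second after the job is handed in, with the robot touching nothing.
It also fails if it takes over 72 s, if anything falls off the work surface, if the arm or the gripper's body presses on something with over 40 N, if the wrist force passes 120 N, or if a joint passes its speed limit or range.

## Robot

A 6-joint arm with a two-finger parallel gripper is mounted at the origin on the work surface. World frame = base frame: x ahead of the robot, y to its left, z up, the work surface at z = 0. Lengths are in m, angles in rad, forces in N, time in s.
With the tool pointing down it reaches from about 0.4 to 0.825 m from the base axis. Payload 7 kg.
Tool frame: the origin (TCP) lies on the mounting face of the last link; the fingertips stand arm.tcp_to_tips ahead of it and the grasp point (between the pads) lies 159 mm ahead of it (arm.tcp_to_tips is the distance from the TCP to the fingertips, in m); z points along the fingers, y is the direction in which the jaws open and shut (so a half turn about z gives the same grasp; the last joint's range is limited). The gripper opens to 88 mm and grips with 3 to 60 N. Pads are 19 mm wide; open, the fingers measure 130 mm over their backs; the gripper's body (78 mm by 193 mm) begins 47 mm behind the grasp point.
Start: joints at [-1.013, 0.359, 0.012, 0, -1.224, -0.288], TCP at [0.18, -0.651, 0.405] pointing down, gripper open.
Joint ranges: [-3.07, 3.07], [-1.43, 2.12], [-1.02, 1.25], [-3.03, 1.67], [-3.05, -0], [-3.03, 3.03]. Speed limits (rad/s): [2.39, 2.39, 3.01, 3.14, 3.14, 3.14].

## Interface

Orientations are given as [roll, pitch, yaw] about the fixed x, y, z axes, in that order (R = Rz(yaw) Ry(pitch) Rx(roll)).
In Python, from station import arm, cams, job_done, finder gives the robot as it stands.
- The arm moves only by the tool play_rows, never from a script. Its argument "targets" is a list that holds one entry, the list of rows, each a list of 4 numbers: the shift along the tool's x, y, z in m, then the turn about the tool's z in degrees. A call has 1 to 5 rows; each row is the pose to reach, as a shift and turn from the pose commanded when the call began, along the tool's axes at that moment; what a row does not reach only later rows make up. A row lasts 1/8 s, in which the tool goes at most 62.5 mm and 10.7 degrees, less where a joint would pass 70% of its speed; a pose out of reach is approached as far as the arm can. A call with a gripper value outside its range is refused whole. "grip" is the closure in counts, from 0 (fully open) to 255 (shut), set as the call begins (left out, the last holds). The fingers move at their own pace and stop on an object; "newtons" is the grip in N (left out, the last holds). Time passes only in rows, so rows that repeat a pose let the fingers close. It gives the time, the measured TCP pose, the force and the opening at its end, in the units of the state.
- arm.get_state(): the state, without advancing time (a new reading comes with each control period).
- cams.grab_frame(name): name is "scene" or "top" or "wrist"; returns (picture, depth): 384x512x3 uint8, red, green, blue; 384x512 float32, m along the optical axis (not along the pixel's ray), 0 where there is no reading.
- cams.camera_params(name): a dict with "intrinsics" (3x3 intrinsics, pixels), "position" and "attitude" of the camera in the world. Camera axes: x right, y down, z forward; pixel columns grow to the right and rows downward; lengths in m; the calibration is good to about 2 mm. A picture is of the moment at which its call begins: read the wrist's pose just before it. camera_params takes no time and is no camera call; for the wrist camera it gives the pose at the moment of the call.
- job_done(): hands the job in, once; it reports no verdict.
Trained networks look in the newest picture that a camera, given by its name, has taken for a name from the list of things; names that differ only in an ending like _2 or _b are one class to them, and where a whole thing is asked for, a point or a joint stands for the part that bears it (a point fixed in the world has none). Each returns a list of dicts, best first, with "score" (0 to 1); they miss things now and then, are a little off and sometimes report something else, mostly with a low value. They report only what shows in the picture. A call takes as long as a camera call.
- finder.find_in(camera, query): "xyz" ([x, y, z] in m, in world coordinates, good to about 4 mm: the middle of the surface that is visible of it).
- finder.masks_of(camera, query): "mask" (384x512 bool, what is visible of it).
The state is a dict: "t": time; "q": joint angles; "qd": joint speeds; "joint_efforts": joint torques, N m; "eef_pos": TCP position; "ee_rot": TCP orientation; "force": force on the tool from outside, world axes, zero at the start; "moment": the same for the moment, N m; "width": finger opening in m.
Only numpy, scipy, OpenCV 4.12 (cv2) and the standard library are available. Lean on these libraries where they do the work, as an engineer would, in place of code of your own. Each camera call takes 0.05 s, during which the arm holds its last target. There are 200 camera calls.

## Working session

There is one attempt and no reset: what is moved stays moved. The work goes in short steps, Python scripts to look and compute and a tool call to move; the robot and the scene stay as the last step left them, time stands still between calls to the robot, and variables do not carry over. Pictures are saved under pics/ and viewed, about 8 in all and at most 12, crops included, and the job is handed in when it is done.

Besides the shell and the picture viewer there is one more tool, called after "Call:" as name([rows], argument=value, ...), one row to a line, values as JSON. play_rows: Moves the arm, as the interface text tells. Its arguments: {"type":"object","properties":{"targets":{"type":"array","items":{"type":"array","items":{"type":"array","items":{"type":"number"}}}},"grip":{"type":"number"},"newtons":{"type":"number"}},"required":["targets"]}

```bash
mkdir -p pics; cat > h.py <<'E'
import numpy as np, cv2
from scipy.spatial.transform import Rotation as Rot
from station import arm, cams, job_done, finder
def cam(n):
    p=cams.camera_params(n); a=np.array(p["attitude"],float)
    R=a if a.shape==(3,3) else Rot.from_euler('xyz',a).as_matrix()
    return np.array(p["intrinsics"]),np.array(p["position"]),R
def cloud(n):
    K,t,R=cam(n); im,d=cams.grab_frame(n)
    v,u=np.mgrid[:384,:512]
    P=np.stack([(u-K[0,2])/K[0,0]*d,(v-K[1,2])/K[1,1]*d,d],-1)@R.T+t
    P[d<=0]=np.nan
    return im,P
def save(im,f,s=1): cv2.imwrite('pics/'+f,cv2.resize(im[...,::-1],None,fx=s,fy=s))
E
python3 - <<'E'
from h import *
s=arm.get_state(); print(s, arm.tcp_to_tips)
ims=[]
print(cams.camera_params('top'))
for n in('scene','top'):
    im,P=cloud(n); save(im,n+'1.png',1.5); np.save(n+'.npy',P)
    for q in('nozzle','stand','tree_base','tree_knob','seat','clip_l','stop','crate','pail'):
        r=finder.find_in(n,q); print(n,q,[(np.round(x['xyz'],3).tolist(),round(x['score'],2)) for x in r[:3]])
E
```

```text
{'t': 0.0, 'q': array([-1.01290003e+00,  3.59397567e-01,  1.10532312e-02, -3.69802085e-04,
       -1.22409475e+00, -2.88095544e-01]), 'qd': array([ 0.0022006 ,  0.0002291 ,  0.00190687, -0.0005413 ,  0.001056  ,
       -0.00022038]), 'joint_efforts': array([-2.72672478e-04, -5.82712984e+01,  2.93045300e+01,  6.99709922e+00,
        6.59348574e-03, -1.61590774e-04]), 'eef_pos': array([ 0.17986083, -0.65039172,  0.40370954]), 'ee_rot': array([ 3.13991882e+00, -1.33492272e-04, -2.87191774e+00]), 'force': array([-0.51982978, -0.46500579,  0.22261704]), 'moment': array([-0.03650494, -0.00233814, -0.0272003 ]), 'width': 0.08765996937814419} 0.1781
{'intrinsics': array([[405.86769052,   0.        , 258.5563795 ],
       [  0.        , 405.86769052, 191.97987709],
       [  0.        ,   0.        ,   1.        ]]), 'position': array([ 0.16200345, -0.01282668,  1.77853656]), 'attitude': array([-2.92527763e+00, -1.52226255e-03, -1.46632798e+00])}
scene nozzle [([0.531, -0.294, 0.146], 0.69), ([0.541, -0.288, 0.008], 0.45)]
scene stand [([0.544, -0.292, 0.009], 0.81)]
scene tree_base [([0.702, 0.123, 0.007], 0.88)]
scene tree_knob [([0.682, 0.126, 0.17], 0.66)]
scene seat [([0.682, 0.128, 0.168], 0.7)]
scene clip_l [([0.345, -0.322, 0.005], 0.22)]
scene stop []
scene crate [([0.501, 0.583, 0.05], 0.82)]
scene pail [([0.652, -0.434, 0.066], 0.58)]
top nozzle [([0.521, -0.292, 0.143], 0.59), ([0.658, 0.14, 0.16], 0.41)]
top stand [([0.499, -0.277, 0.015], 0.66)]
top tree_base [([0.654, 0.132, 0.012], 0.75)]
top tree_knob [([0.655, 0.141, 0.157], 0.83)]
top seat [([0.66, 0.142, 0.159], 0.67)]
top clip_l [([0.393, -0.084, 0.019], 0.43), ([0.365, -0.321, 0.006], 0.23)]
top stop [([0.518, -0.29, 0.143], 0.31)]
top crate [([0.509, 0.581, -0.0], 0.8), ([0.333, 0.327, 0.111], 0.36)]
top pail [([0.684, -0.442, 0.049], 0.61), ([0.5, -0.279, 0.015], 0.47)]
```

View pics/top1.png

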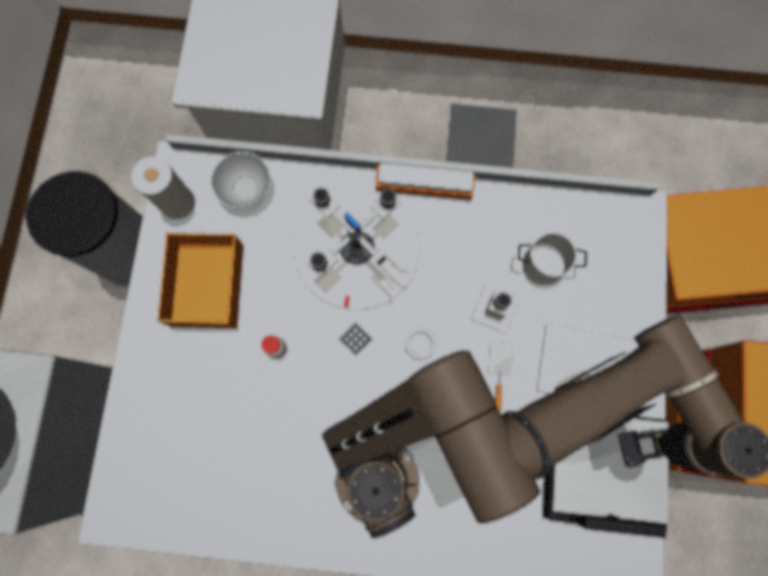

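View pics/scene1.png

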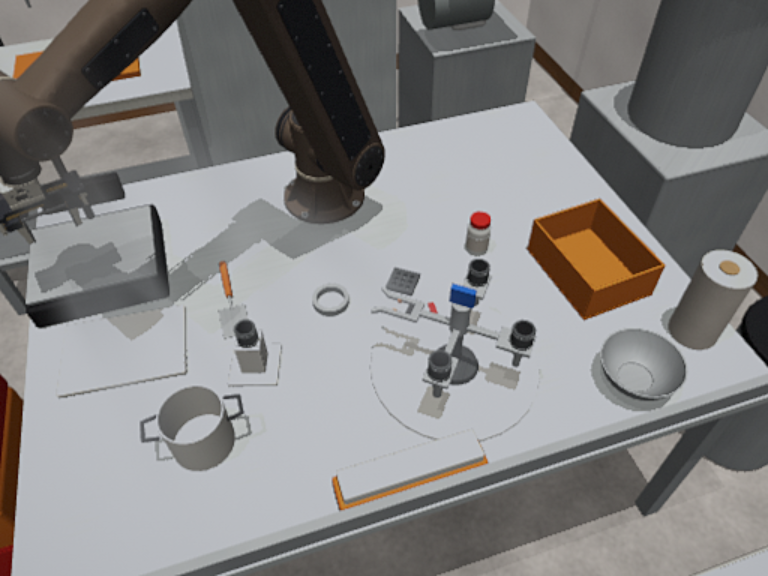

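```bash
python3 - <<'E'
import numpy as np, cv2
for n in('top','scene'):
    P=np.load(n+'.npy'); im=cv2.resize(cv2.imread(f'pics/{n}1.png'),(512,384))[...,::-1].astype(int)
    r,g,b=im[...,0],im[...,1],im[...,2]
    x,y,z=P[...,0],P[...,1],P[...,2]
    near=(abs(x-.66)<.25)&(abs(y-.13)<.25)
    k=near&(b>r+50)&(z>.2); print(n,'knob',k.sum(),np.nanmean(P[k],0),np.nanmax(P[k],0) if k.any() else '')
    if k.sum()>5:
        t=k&(z>.26); q=P[t][:,:2]; print(len(q),q.mean(0)); w,v=np.linalg.eigh(np.cov(q.T)); print('axis',v[:,1],np.sqrt(w*12))
    m=near&(r>g+70)&(r>b+70)&(z<.04)
    print('redlow',m.sum(),np.nanmean(P[m],0))
    o=near&(r>g+40)&(r>b+60)&(z>.1); print('orange high',o.sum(),np.nanmean(P[o],0))
    tr=near&(z>.004)&(z<.014); q=P[tr][:,:2]
    (c,rad)=cv2.minEnclosingCircle(q[(np.hypot(*(q-[.66,.13]).T)<.21)].astype(np.float32)); print('tray',c,rad)
    nz=(abs(x-.51)<.06)&(abs(y+.285)<.06)&(z>.135); print('noz top',nz.sum(),np.nanmean(P[nz],0),np.nanmin(P[nz],0),np.nanmax(P[nz],0))
E
```

```text
top knob 51 [0.6616315  0.13143387 0.26698013] [0.68040383 0.15105878 0.27636141]
43 [0.66270847 0.13180983]
axis [0.64740417 0.76214686] [0.01365704 0.04793725]
redlow 10 [0.49541986 0.14418518 0.0104474 ]
orange high 1 [0.78873478 0.04448516 0.20241099]
tray (0.6598941683769226, 0.1299435943365097) 0.2099253535270691
noz top 103 [ 0.52078382 -0.29318352  0.14560507] [ 0.49892733 -0.31527221  0.13619695] [ 0.54503016 -0.2716751   0.15581656]
scene knob 200 [0.66729967 0.13333845 0.25580499] [0.68472212 0.15710426 0.27690965]
95 [0.66590173 0.13400272]
axis [0.65316889 0.75721226] [0.01569705 0.04778113]
redlow 22 [0.49391918 0.14665858 0.01058349]
orange high 0 [nan nan nan]
tray (0.6600241661071777, 0.1300649344921112) 0.2100321352481842
noz top 159 [ 0.52201544 -0.29273436  0.14575068] [ 0.49451178 -0.31507921  0.13521195] [ 0.54388038 -0.27014961  0.1541441 ]<stdin>:12: RuntimeWarning: Mean of empty slice
```

The top view shows the free branch pointing toward the lower right (about px 400,275), the blue knob at (353,222), the red mark at (347,301) and the nozzle at (502,300). The scene view agrees. The tree angle is about +0.94 rad, so it has to turn about 54° clockwise.

```bash
cat >> h.py <<'E'
def to(x,y,z,yawdeg):
    s=arm.get_state(); R=Rot.from_euler('xyz',s['ee_rot']).as_matrix()
    d=R.T@(np.array([x,y,z])-s['eef_pos'])
    yaw=np.degrees(s['ee_rot'][2]); w=(yaw-yawdeg+180)%360-180
    print('shift mm',np.round(d*1000,1),'turn',round(w,1),'| pos',np.round(s['eef_pos'],4),'yaw',round(yaw,2),'rp',np.round(np.degrees(s['ee_rot'][:2]),2),'F',np.round(s['force'],1),'M',np.round(s['moment'],2),'w',round(s['width'],4),'t',s['t'])
E
python3 -c "
from h import *
to(.62,.10,.52,-130.5)"
```

```text
shift mm [-624.2  606.1 -115.3] turn -34.0 | pos [ 0.1799 -0.6506  0.4047] yaw -164.54 rp [-180.    0.] F [-0.1 -0.3 -1.2] M [-0.    0.03  0.03] w 0.0877 t 1.0
```

Call:
play_rows([
  [[0,0,-0.06,0],[-0.03,0.03,-0.1,0],[-0.07,0.07,-0.115,-3],[-0.11,0.105,-0.115,-6],[-0.15,0.14,-0.115,-9]],
])

```text
t: 1.62
eef_pos: [0.2876, -0.4741, 0.5201]
ee_rot: [-3.141, 0.001, -2.713]
force: [0.5, 0.6, 0.8]
width: 0.0877
```

```bash
python3 -c "
from h import *
to(.62,.10,.52,-130.5)"
```

```text
shift mm [-5.408e+02  3.842e+02  1.000e-01] turn -25.0 | pos [ 0.2876 -0.4741  0.5201] yaw -155.46 rp [-1.7995e+02  3.0000e-02] F [0.5 0.6 0.8] M [ 0.06 -0.13  0.  ] w 0.0877 t 1.625
```

Call:
play_rows([
  [[-0.045,0.032,0,0],[-0.09,0.064,0,0],[-0.135,0.096,0,0],[-0.18,0.128,0,0],[-0.225,0.16,0,0]],
])

```text
t: 2.25
eef_pos: [0.4261, -0.2351, 0.5201]
ee_rot: [-3.141, 0.001, -2.715]
force: [0.8, 0.1, -0.5]
width: 0.0879
```

Call:
play_rows([
  [[-0.045,0.032,0,0],[-0.09,0.064,0,0],[-0.135,0.096,0,0],[-0.18,0.128,0,0],[-0.225,0.16,0,0]],
])

```text
t: 2.88
eef_pos: [0.5648, 0.0037, 0.52]
ee_rot: [-3.141, 0.001, -2.714]
force: [0.3, -0.3, 0.2]
width: 0.0878
```

Call:
play_rows([
  [[-0.04,0.03,0,-8],[-0.09,0.064,0,-16],[-0.09,0.064,0,-25],[-0.09,0.064,0,-25],[-0.09,0.064,0,-25]],
])

```text
t: 3.5
eef_pos: [0.6194, 0.097, 0.52]
ee_rot: [-3.141, 0.0, -2.282]
force: [0.3, -0.6, -0.1]
width: 0.0878
```

```bash
cat > look.py <<'E'
from h import *
def knob(n,f=None):
    im,P=cloud(n); x,y,z=P[...,0],P[...,1],P[...,2]
    if f: save(im,f,1.3); np.save('w.npy',P)
    r,g,b=[im[...,i].astype(int) for i in range(3)]
    near=(abs(x-.66)<.25)&(abs(y-.13)<.25)
    k=near&(b>r+40)&(z>.262)&(z<.28)
    c,s,a=cv2.minAreaRect(P[k][:,:2].astype(np.float32)*1000)
    q=P[k][:,:2]; w,v=np.linalg.eigh(np.cov(q.T))
    print(n,'knob',k.sum(),np.round(q.mean(0),4),'rect',np.round(c,1),np.round(s,1),'ang',round(np.degrees(np.arctan2(v[1,1],v[0,1]))%180,1))
    m=near&(r>g+60)&(r>b+60)&(z<.04)&(abs(np.hypot(x-.664,y-.133)-.17)<.04)
    print('mark',m.sum(),np.round(np.nanmean(P[m],0),4))
    return im,P
E
python3 -c "
from look import *
to(.664,.133,.409,-130.5)
knob('wrist','w1.png')"
```

```text
shift mm [-56.3 -10.2 111. ] turn -0.3 | pos [0.6194 0.097  0.52  ] yaw -130.76 rp [-1.7999e+02  2.0000e-02] F [ 0.3 -0.6 -0.1] M [-0.02  0.07  0.01] w 0.0878 t 3.5
wrist knob 493 [0.6649 0.1358] rect [662.8 133.4] [49.8 13.4] ang 49.7
mark 236 [0.4959 0.1453 0.0093]
```

View pics/w1.png

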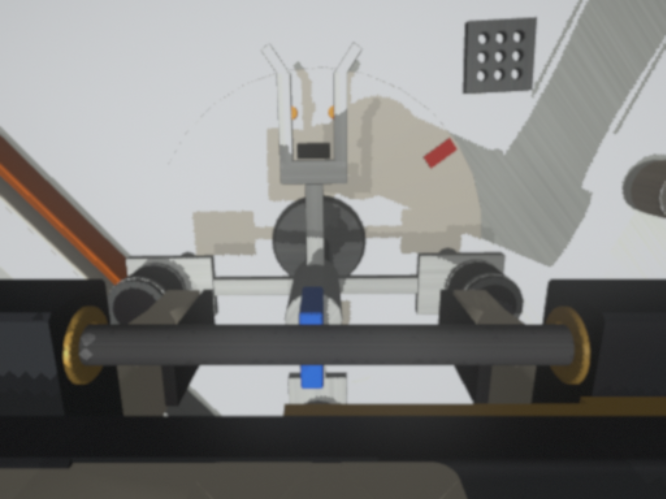

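The wrist view shows the empty fork straight above the knob (px 313,120), the orange clip pins at (293,113) and (332,113), the stop at (313,150) and the red mark at (440,153). The knob is at about (0.663, 0.133), and the branch has to turn 54° clockwise.

Call:
play_rows([
  [[-0.028,-0.005,0.03,0],[-0.055,-0.01,0.07,0],[-0.055,-0.01,0.1,0],[-0.055,-0.01,0.111,0],[-0.055,-0.01,0.111,0]],
])

```text
t: 4.18
eef_pos: [0.6629, 0.1322, 0.4092]
ee_rot: [-3.141, -0.0, -2.28]
force: [-0.3, -1.2, 1.3]
width: 0.0878
```

```bash
python3 -c "
from h import *
to(.6632,.1333,.409,-130.4)"
```

```text
shift mm [-1.   0.5  0.2] turn -0.2 | pos [0.6629 0.1322 0.4092] yaw -130.62 rp [-1.7998e+02 -1.0000e-02] F [-0.3 -1.2  1.3] M [-0.01  0.03 -0.03] w 0.0878 t 4.175
```

Call:
play_rows([
  [[-0.001,0.0005,0,0],[-0.001,0.0005,0,0],[-0.001,0.0005,0,0],[-0.001,0.0005,0,0],[-0.001,0.0005,0,0]],
], grip=255, newtons=50)

```text
t: 4.8
eef_pos: [0.6633, 0.1338, 0.4087]
ee_rot: [-3.142, 0.0, -2.278]
force: [-0.3, -0.1, -0.2]
width: 0.043
```

Call:
play_rows([
  [[0,0,0,0],[0,0,0,0],[0,0,0,0],[0,0,0,0]],
])

```text
t: 5.3
eef_pos: [0.6632, 0.1339, 0.4086]
ee_rot: [3.141, -0.0, -2.278]
force: [0.7, 1.0, 0.4]
width: 0.0137
```

```bash
python3 -c "
from h import *
to(.6632,.1333,.409,-130.4)"
```

```text
shift mm [ 0.5 -0.4 -0.4] turn -0.1 | pos [0.6632 0.1339 0.4086] yaw -130.53 rp [ 1.7999e+02 -1.0000e-02] F [0.7 1.  0.4] M [0.25 0.3  0.18] w 0.0137 t 5.3
```

Call:
play_rows([
  [[0,0,0,4],[0,0,0,10],[0,0,0,16],[0,0,0,22],[0,0,0,28]],
])

```text
t: 5.92
eef_pos: [0.6632, 0.134, 0.4086]
ee_rot: [3.141, -0.0, -2.77]
force: [-0.8, 0.2, 0.4]
width: 0.0139
```

Call:
play_rows([
  [[0,0,0,6],[0,0,0,12],[0,0,0,18],[0,0,0,24],[0,0,0,26]],
])

```text
t: 6.55
eef_pos: [0.6632, 0.1341, 0.4086]
ee_rot: [3.141, -0.0, 3.062]
force: [-1.2, 1.6, 0.1]
width: 0.0141
```

Call:
play_rows([
  [[0,0,0,0],[0,0,0,0]],
])

```text
t: 6.8
eef_pos: [0.6632, 0.1341, 0.4086]
ee_rot: [3.141, -0.0, 3.063]
force: [-2.3, 3.9, 0.1]
width: 0.0136
```

```bash
python3 -c "
from look import *
to(.6632,.1333,.409,-184.4)
im,P=knob('wrist','w2.png')
r=finder.find_in('wrist','stop'); print([(np.round(a['xyz'],4),a['score']) for a in r[:2]])
r=finder.find_in('wrist','clip_l'); print([(np.round(a['xyz'],4),a['score']) for a in r[:3]])
"
```

```text
shift mm [-0.  -0.8 -0.4] turn -0.1 | pos [0.6632 0.1341 0.4086] yaw 175.53 rp [ 1.7998e+02 -1.0000e-02] F [-2.3  3.9  0.1] M [ 0.99  0.77 -0.17] w 0.0136 t 6.8
wrist knob 2185 [0.655  0.1345] rect [657.  134.3] [13.7 39.1] ang 175.7
mark 283 [0.5047 0.1449 0.0091]
[(array([0.5549, 0.1451, 0.1552]), 0.84)]
[]
```

View pics/w2.png

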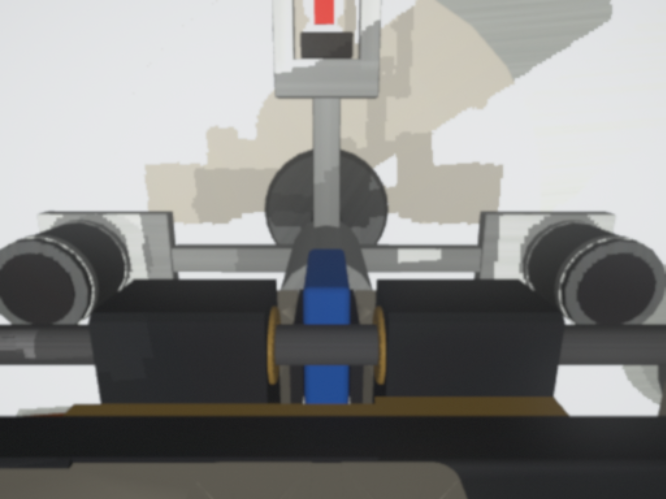

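Call:
play_rows([
  [[0,0,0,0],[0,0,0,0],[0,0,0,0],[0,0,-0.03,0],[0,0,-0.08,0]],
], grip=0)

```text
t: 7.58
eef_pos: [0.6632, 0.1337, 0.4876]
ee_rot: [-3.14, -0.004, 3.062]
force: [0.4, 0.0, 1.0]
width: 0.058
```

Call:
play_rows([
  [[0.03,0,-0.03,0],[0.06,0,-0.05,0],[0.06,0,-0.05,0],[0.06,0,-0.05,0]],
])

```text
t: 8.07
eef_pos: [0.6035, 0.1386, 0.5385]
ee_rot: [3.141, 0.0, 3.062]
force: [0.2, 0.1, -0.8]
width: 0.0873
```

```bash
python3 -c "
from look import *
to(.6,.14,.50,-184.4)
im,P=knob('wrist','w3.png')
for q in('stop','clip_l','seat'):
  r=finder.find_in('wrist',q); print(q,[(np.round(a['xyz'],4),a['score']) for a in r[:3]])
knob('top')
"
```

```text
shift mm [ 3.6  1.2 38.5] turn -0.1 | pos [0.6035 0.1386 0.5385] yaw 175.47 rp [179.99   0.  ] F [ 0.2  0.1 -0.8] M [ 0.01 -0.03  0.02] w 0.0873 t 8.075
wrist knob 396 [0.6582 0.1342] rect [663.  133.7] [13.4 50.4] ang 175.2
mark 239 [0.4957 0.1454 0.0092]
stop [(array([0.5552, 0.1464, 0.1538]), 0.67)]
clip_l []
seat [(array([0.6493, 0.1407, 0.1634]), 0.94)]
top knob 0 [nan nan] rect [0. 0.] [0. 0.] ang nan
mark 11 [0.4959 0.1444 0.0117]
  avg = a.mean(axis, **keepdims_kw)
  ret = um.true_divide(
look.py:9: RuntimeWarning: Degrees of freedom <= 0 for slice
  q=P[k][:,:2]; w,v=np.linalg.eigh(np.cov(q.T))
  c *= np.true_divide(1, fact)
  c *= np.true_divide(1, fact)
look.py:10: RuntimeWarning: Mean of empty slice.
  print(n,'knob',k.sum(),np.round(q.mean(0),4),'rect',np.round(c,1),np.round(s,1),'ang',round(np.degrees(np.arctan2(v[1,1],v[0,1]))%180,1))
```

View pics/w3.png

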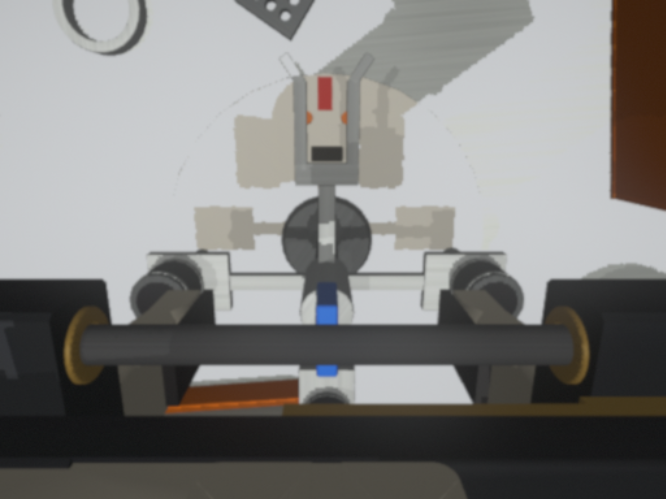

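The fork is now over the red mark: fork centre about px 326, mark at px 324, clips at (308,118) and (346,118), stop at (326,153). Next I fit the fork geometry and compute the seat and the nozzle grasp.

```bash
python3 -c "
from look import *
P=np.load('w.npy'); im=cv2.resize(cv2.imread('pics/w3.png'),(512,384),interpolation=cv2.INTER_AREA)[...,::-1].astype(int)
c=np.array([.6631,.1337])
for a in (175.2,175.5,176):
  u=np.array([np.cos(np.radians(a)),np.sin(np.radians(a))]); v=np.array([-u[1],u[0]])
  d=P[...,:2]-c; ra=d@u; la=d@v; z=P[...,2]
  o=[]
  for lo,hi in((.118,.132),(.143,.163)):
    m=(z>.150)&(z<.172)&(ra>lo)&(ra<hi)&(abs(la)<.035)
    L=la[m]; 
    o+= [m.sum(),np.round(1000*np.array([np.median(L[L>0]),np.median(L[L<0]),L.min(),L.max()]),1),round(np.median(z[m]),4)]
  print(a,o)
r,g,b=[im[...,i] for i in range(3)]
m=(z>.14)&(z<.175)&(ra>.08)&(ra<.19)&(abs(la)<.05)
print('fork inner/outer ra',np.round([np.nanmin(ra[m&(abs(la)>.015)&(abs(la)<.023)]),np.nanmax(ra[m])],4))
o=m&(r>b+60)&(r>g+30); print('clips',o.sum(),[np.round([ra[k].mean(),la[k].mean(),ra[k].min(),ra[k].max()],4) for k in(o&(la>0),o&(la<0))])
s=m&(r<70)&(abs(la)<.012); print('stop',s.sum(),np.round([ra[s].min(),ra[s].max(),la[s].mean(),np.median(z[s])],4))
im,T=cloud('scene'); im2,T2=cloud('top')
for n,Q in(('scene',T),('top',T2)):
  k=(abs(Q[...,0]-.52)<.05)&(abs(Q[...,1]+.293)<.05)&(Q[...,2]>.138)
  q=Q[k]; print(n,q.mean(0),cv2.minEnclosingCircle(q[:,:2].astype(np.float32)))
to(.46,-.27,.46,-184.4)
"
```

```text
175.2 [np.int64(279), array([ 21.8, -20.1, -24.9,  26.3]), np.float64(0.1592), np.int64(426), array([ 21.5, -20.2, -25.4,  26.6]), np.float64(0.1593)]
175.5 [np.int64(279), array([ 21.2, -20.7, -25.5,  25.7]), np.float64(0.1592), np.int64(426), array([ 20.7, -20.9, -26.1,  25.8]), np.float64(0.1593)]
176 [np.int64(279), array([ 20.1, -21.8, -26.6,  24.6]), np.float64(0.1592), np.int64(426), array([ 19.2, -22.2, -27.4,  24.4]), np.float64(0.1593)]
fork inner/outer ra [0.0859 0.1864]
clips 58 [array([0.1386, 0.0125, 0.1346, 0.1425]), array([ 0.1378, -0.0156,  0.1343,  0.1413])]
stop 183 [ 0.1057  0.1142 -0.001   0.1554]
scene [ 0.52102042 -0.29269299  0.14566021] ((0.5191561579704285, -0.29183489084243774), 0.02419564686715603)
top [ 0.52151749 -0.29347692  0.14544085] ((0.5216066241264343, -0.2936396300792694), 0.02347220480442047)
shift mm [ 110.9 -418.7   78.3] turn -0.2 | pos [0.6039 0.1386 0.5378] yaw 175.44 rp [-1.7995e+02 -6.0000e-02] F [ 0.4 -0.2 -0.4] M [0.01 0.02 0.02] w 0.0872 t 8.425
```

Call:
play_rows([
  [[0.012,-0.045,0,0],[0.027,-0.1,0,0],[0.042,-0.16,0,0],[0.058,-0.22,0,0],[0.074,-0.28,0,0]],
])

```text
t: 9.05
eef_pos: [0.5067, -0.1363, 0.5387]
ee_rot: [-3.141, 0.0, 3.063]
force: [0.8, 0.1, 0.2]
width: 0.0873
```

Call:
play_rows([
  [[0.016,-0.06,0.03,0],[0.03,-0.11,0.07,0],[0.037,-0.14,0.1,0],[0.037,-0.14,0.1,0],[0.037,-0.14,0.1,0]],
])

```text
t: 9.68
eef_pos: [0.4599, -0.2715, 0.4391]
ee_rot: [-3.141, 0.0, 3.062]
force: [0.0, -0.0, 0.9]
width: 0.0877
```

```bash
python3 -c "
from look import *
im,P=cloud('wrist'); save(im,'w4.png',1.3)
to(.521,-.293,.29,-184.5)
k=(abs(P[...,0]-.52)<.05)&(abs(P[...,1]+.293)<.05)&(P[...,2]>.140)
q=P[k]; print(q.mean(0),q.min(0),q.max(0),cv2.minEnclosingCircle(q[:,:2].astype(np.float32)))
"
```

```text
shift mm [-62.1 -17.  149.7] turn -0.0 | pos [ 0.4602 -0.2711  0.4396] yaw 175.48 rp [-1.7997e+02  8.0000e-02] F [-0.4 -0.1  0.8] M [-0.01 -0.06  0.07] w 0.0873 t 9.725
[ 0.50716834 -0.29303141  0.14429668] [ 0.49506761 -0.31638642  0.14000591] [ 0.52023994 -0.27084209  0.14740378] ((0.5156887769699097, -0.2937001883983612), 0.023188458755612373)
```

View pics/w4.png

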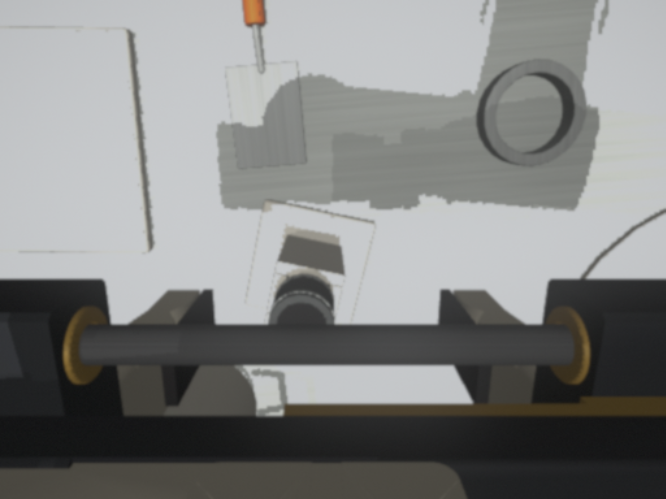

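The nozzle nut sits at px (302,315), partly behind the rod, at about (0.520, -0.293). I move over it, go down and grip.

Call:
play_rows([
  [[-0.03,-0.01,0,0],[-0.061,-0.0175,0.02,0],[-0.061,-0.0175,0.06,0],[-0.061,-0.0175,0.1,0],[-0.061,-0.0175,0.13,0]],
])

```text
t: 10.35
eef_pos: [0.5199, -0.2924, 0.3081]
ee_rot: [-3.142, 0.001, 3.064]
force: [0.3, -1.0, 0.7]
width: 0.0879
```

Call:
play_rows([
  [[0,0,0.01,0],[0,0,0.02,0],[0,0,0.02,0],[0,0,0.02,0]],
])

```text
t: 10.85
eef_pos: [0.5194, -0.2936, 0.2898]
ee_rot: [-3.141, 0.002, 3.063]
force: [-0.1, -0.5, 0.1]
width: 0.0879
```

```bash
python3 -c "
from h import *
to(.520,-.2935,.29,-184.5)
"
```

```text
shift mm [-0.6  0.2 -0.2] turn -0.0 | pos [ 0.5194 -0.2936  0.2898] yaw 175.47 rp [-1.7998e+02  9.0000e-02] F [-0.1 -0.5  0.1] M [-0.01 -0.04  0.02] w 0.0879 t 10.85
```

Call:
play_rows([
  [[0,0,0,0],[0,0,0,0],[0,0,0,0],[0,0,0,0],[0,0,0,0]],
], grip=255, newtons=55)

```text
t: 11.48
eef_pos: [0.519, -0.2936, 0.2887]
ee_rot: [-3.142, -0.0, 3.062]
force: [-0.7, -0.2, 0.9]
width: 0.0453
```

Call:
play_rows([
  [[0,0,0,0],[0,0,0,0],[0,0,0,0]],
])

```text
t: 11.85
eef_pos: [0.519, -0.2936, 0.2887]
ee_rot: [-3.142, -0.0, 3.062]
force: [0.0, -1.0, -0.2]
width: 0.0451
```

```bash
python3 -c "
from h import *
to(.520,-.2935,.29,-184.5)
"
```

```text
shift mm [-1.   0.2 -1.3] turn -0.0 | pos [ 0.519  -0.2936  0.2887] yaw 175.46 rp [-180.   -0.] F [ 0.  -1.  -0.2] M [-0.14  0.01  0.05] w 0.0451 t 11.85
```

Call:
play_rows([
  [[0,0,-0.01,0],[0,0,-0.03,0],[0,0,-0.055,0],[0,0,-0.08,0],[0,0,-0.105,0]],
])

```text
t: 12.48
eef_pos: [0.5188, -0.2934, 0.3947]
ee_rot: [3.141, -0.0, 3.062]
force: [0.1, -0.0, -2.2]
width: 0.0454
```

Call:
play_rows([
  [[0,0,-0.025,0],[0,0,-0.035,0],[0,0,-0.035,0],[0,0,-0.035,0]],
])

```text
t: 12.98
eef_pos: [0.5187, -0.2934, 0.4274]
ee_rot: [3.141, -0.002, 3.062]
force: [0.0, -0.1, -3.1]
width: 0.0451
```

```bash
python3 -c "
from look import *
im,P=cloud('scene'); save(im[150:300,100:360],'s2.png',3)
k=(abs(P[...,0]-.52)<.05)&(abs(P[...,1]+.293)<.04)&(P[...,2]>.125)&(P[...,2]<.225)
for lo in(.15,.17,.19,.21,.23): 
  k=(abs(P[...,0]-.52)<.03)&(abs(P[...,1]+.293)<.03)&(abs(P[...,2]-lo)<.01); print(lo,k.sum(),P[k].mean(0) if k.any() else '')
to(.4488,.1506,.36,-184.5)
"
```

```text
0.15 0 
0.17 31 [ 0.52473264 -0.29220228  0.17057327]
0.19 23 [ 0.52587385 -0.29180416  0.18904329]
0.21 41 [ 0.52800884 -0.29210883  0.20965559]
0.23 19 [ 0.52945439 -0.29175765  0.22700749]
shift mm [104.8 437.   67.8] turn -0.0 | pos [ 0.5188 -0.2934  0.4274] yaw 175.45 rp [ 1.7996e+02 -1.2000e-01] F [-0.4 -0.1 -2.6] M [-0.04  0.04  0.01] w 0.0453 t 13.025
```

View pics/s2.png

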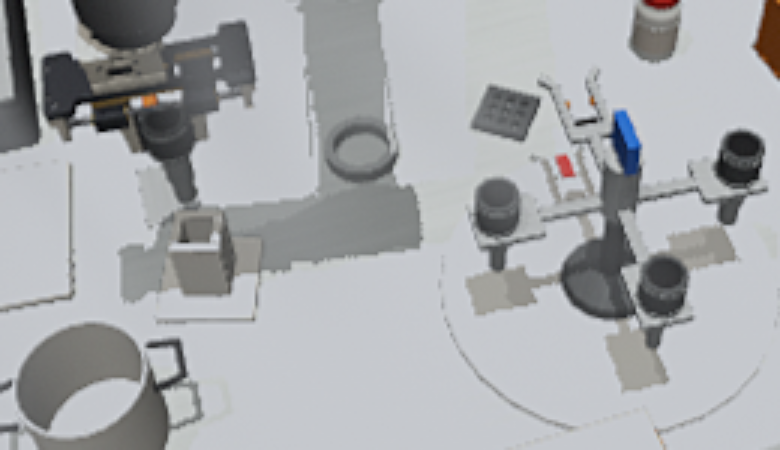

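The nozzle hangs upright in the jaws above the stand (px 170,130 in the crop), with a measured weight of about 3 N. I carry it to a point in front of the fork.

Call:
play_rows([
  [[0.03,0.02,0,0],[0.065,0.06,0,0],[0.095,0.11,0,0],[0.105,0.165,0,0],[0.105,0.22,0,0]],
])

```text
t: 13.65
eef_pos: [0.4305, -0.0647, 0.4284]
ee_rot: [3.141, 0.0, 3.062]
force: [2.0, -0.5, -3.4]
width: 0.0452
```

Call:
play_rows([
  [[0,0.055,0,0],[0,0.11,0,0],[0,0.16,0,0],[0,0.2,0.01,0],[0,0.217,0.03,0]],
])

```text
t: 14.28
eef_pos: [0.4491, 0.1526, 0.3982]
ee_rot: [3.141, 0.001, 3.064]
force: [0.4, 0.2, -2.6]
width: 0.0455
```

Call:
play_rows([
  [[0,0,0.025,0],[0,0,0.042,0],[0,0,0.042,0],[0,0,0.042,0]],
])

```text
t: 14.78
eef_pos: [0.4492, 0.1505, 0.3571]
ee_rot: [-3.142, 0.0, 3.062]
force: [1.4, 0.7, -3.1]
width: 0.0453
```

```bash
python3 -c "
from look import *
to(.4488,.1506,.3517,-184.5)
im,P=knob('wrist','w5.png')
"
```

```text
shift mm [0.4 0.1 5.4] turn -0.0 | pos [0.4492 0.1505 0.3571] yaw 175.46 rp [-1.8e+02  2.0e-02] F [ 1.4  0.7 -3.1] M [ 0.06 -0.05 -0.03] w 0.0453 t 14.775
wrist knob 0 [nan nan] rect [0. 0.] [0. 0.] ang nan
mark 0 [nan nan nan]
  avg = a.mean(axis, **keepdims_kw)
  ret = um.true_divide(
look.py:9: RuntimeWarning: Degrees of freedom <= 0 for slice
  q=P[k][:,:2]; w,v=np.linalg.eigh(np.cov(q.T))
  c *= np.true_divide(1, fact)
  c *= np.true_divide(1, fact)
look.py:10: RuntimeWarning: Mean of empty slice.
  print(n,'knob',k.sum(),np.round(q.mean(0),4),'rect',np.round(c,1),np.round(s,1),'ang',round(np.degrees(np.arctan2(v[1,1],v[0,1]))%180,1))
look.py:12: RuntimeWarning: Mean of empty slice
  print('mark',m.sum(),np.round(np.nanmean(P[m],0),4))
```

View pics/w5.png

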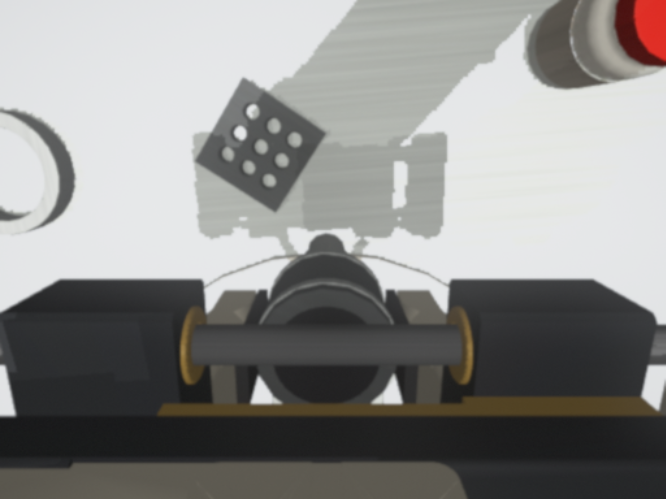

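The wrist view shows the nozzle centred between the pads (px 326), with the prong tips behind it. I lower it to 3 mm above the prongs and slide in to short of the clip.

Call:
play_rows([
  [[0,0,0.003,0],[0,0,0.0055,0],[-0.012,0,0.0055,0],[-0.022,0,0.0055,0],[-0.03,0,0.0055,0]],
])

```text
t: 15.45
eef_pos: [0.4798, 0.148, 0.3511]
ee_rot: [-3.142, 0.0, 3.062]
force: [-0.1, -0.2, -2.7]
width: 0.0449
```

Call:
play_rows([
  [[-0.006,0,0,0],[-0.012,0,0,0],[-0.018,0,0,0],[-0.024,0,0,0],[-0.028,0,0,0]],
])

```text
t: 16.08
eef_pos: [0.5071, 0.1458, 0.3512]
ee_rot: [-3.142, 0.0, 3.062]
force: [-0.9, 0.1, -2.2]
width: 0.0453
```

```bash
cat > chk.py <<'E'
from look import *
to(.5335,.1439,.3517,-184.5)
s=arm.get_state(); u=np.array([np.cos(np.radians(175.5)),np.sin(np.radians(175.5))])
print('radial left mm',round(((s['eef_pos'][:2]-[.6631,.1337])@u-.13)*1000,1),'Fout',round(s['force'][:2]@u,1),'Flat',round(s['force'][:2]@[-u[1],u[0]],1))
E
python3 chk.py
```

```text
shift mm [-26.4   0.2  -0.5] turn -0.0 | pos [0.5071 0.1458 0.3512] yaw 175.46 rp [-180.    0.] F [-0.9  0.1 -2.2] M [-0.02 -0.01  0.01] w 0.0453 t 16.075
radial left mm 26.4 Fout 0.9 Flat -0.0
```

Call:
play_rows([
  [[-0.003,0,0,0],[-0.006,0,0,0],[-0.008,0,0,0],[-0.01,0,0,0],[-0.012,0,0,0]],
])

```text
t: 16.7
eef_pos: [0.5178, 0.1447, 0.3506]
ee_rot: [-3.141, -0.003, 3.062]
force: [-7.4, 1.6, -1.7]
width: 0.0449
```

Call:
play_rows([
  [[-0.001,0,0,0],[-0.002,0,0,0],[-0.003,0,0,0],[-0.004,0,0,0]],
])

```text
t: 17.2
eef_pos: [0.5211, 0.1442, 0.3499]
ee_rot: [-3.14, -0.005, 3.062]
force: [-8.5, 3.0, -2.0]
width: 0.0449
```

```bash
python3 chk.py
```

```text
shift mm [-12.4   0.7  -1.8] turn -0.1 | pos [0.5211 0.1442 0.3499] yaw 175.42 rp [-179.92   -0.28] F [-8.5  3.  -2. ] M [ 0.82  3.28 -0.05] w 0.0449 t 17.2
radial left mm 12.4 Fout 8.7 Flat -2.3
```

Call:
play_rows([
  [[-0.001,0.0005,-0.0006,0],[-0.002,0.0008,-0.0012,0],[-0.003,0.0008,-0.0012,0],[-0.004,0.0008,-0.0012,0]],
])

```text
t: 17.7
eef_pos: [0.5254, 0.1446, 0.3512]
ee_rot: [-3.14, -0.004, 3.062]
force: [-6.3, 0.3, -2.7]
width: 0.0458
```

```bash
python3 chk.py
```

```text
shift mm [-8.1 -0.  -0.5] turn -0.1 | pos [0.5254 0.1446 0.3512] yaw 175.43 rp [-179.9    -0.25] F [-6.3  0.3 -2.7] M [ 0.31  2.46 -0.02] w 0.0458 t 17.7
radial left mm 8.1 Fout 6.3 Flat 0.2
```

Call:
play_rows([
  [[-0.001,0,0,0],[-0.002,0,0,0],[-0.003,0,0,0],[-0.003,0,0,0]],
])

```text
t: 18.2
eef_pos: [0.5299, 0.1446, 0.3523]
ee_rot: [-3.141, 0.0, 3.062]
force: [-2.0, -0.5, -4.9]
width: 0.0454
```

```bash
python3 chk.py
```

```text
shift mm [-3.6 -0.5  0.6] turn -0.0 | pos [0.5299 0.1446 0.3523] yaw 175.46 rp [-1.7998e+02  1.0000e-02] F [-2.  -0.5 -4.9] M [-0.37  0.62  0.01] w 0.0454 t 18.2
radial left mm 3.6 Fout 1.9 Flat 0.7
```

Call:
play_rows([
  [[-0.0006,0,0,0],[-0.0012,0,0,0],[-0.0018,0,0,0],[-0.0018,0,0,0]],
])

```text
t: 18.7
eef_pos: [0.5319, 0.1447, 0.3526]
ee_rot: [3.141, 0.001, 3.062]
force: [-0.2, -1.6, -3.4]
width: 0.0451
```

```bash
python3 chk.py
```

```text
shift mm [-1.7 -0.6  0.9] turn -0.0 | pos [0.5319 0.1447 0.3526] yaw 175.47 rp [1.7999e+02 5.0000e-02] F [-0.2 -1.6 -3.4] M [-0.64  0.1   0.01] w 0.0451 t 18.7
radial left mm 1.7 Fout 0.1 Flat 1.7
```

Call:
play_rows([
  [[-0.0004,-0.0004,0.0003,0],[-0.0008,-0.0005,0.0006,0],[-0.0012,-0.0005,0.0006,0],[-0.0012,-0.0005,0.0006,0]],
])

```text
t: 19.2
eef_pos: [0.5329, 0.1442, 0.352]
ee_rot: [3.141, 0.001, 3.062]
force: [0.4, -0.5, -0.8]
width: 0.0451
```

```bash
python3 chk.py
```

```text
shift mm [-0.6 -0.2  0.3] turn -0.0 | pos [0.5329 0.1442 0.352 ] yaw 175.46 rp [1.7998e+02 4.0000e-02] F [ 0.4 -0.5 -0.8] M [-0.33 -0.12  0.05] w 0.0451 t 19.2
radial left mm 0.6 Fout -0.4 Flat 0.5
```

Call:
play_rows([
  [[-0.0004,0,0,0],[-0.0008,0,0,0],[-0.0012,0,0,0],[-0.0012,0,0,0]],
])

```text
t: 19.7
eef_pos: [0.5339, 0.144, 0.3516]
ee_rot: [-3.142, -0.0, 3.062]
force: [-1.0, -0.3, -2.9]
width: 0.0453
```

```bash
python3 chk.py
```

```text
shift mm [ 0.4 -0.1 -0.1] turn -0.0 | pos [0.5339 0.144  0.3516] yaw 175.45 rp [-1.8e+02 -2.0e-02] F [-1.  -0.3 -2.9] M [-0.04  0.24  0.02] w 0.0453 t 19.7
radial left mm -0.4 Fout 1.0 Flat 0.4
```

Call:
play_rows([
  [[-0.0004,0,0,0],[-0.0008,0,0,0],[-0.0008,0,0,0]],
])

```text
t: 20.08
eef_pos: [0.5343, 0.1439, 0.3516]
ee_rot: [-3.141, -0.001, 3.062]
force: [-4.3, 0.8, -0.4]
width: 0.0455
```

```bash
python3 chk.py
```

```text
shift mm [ 0.8 -0.  -0.1] turn -0.0 | pos [0.5343 0.1439 0.3516] yaw 175.46 rp [-1.7999e+02 -6.0000e-02] F [-4.3  0.8 -0.4] M [ 0.45  1.7  -0.01] w 0.0455 t 20.075
radial left mm -0.8 Fout 4.4 Flat -0.5
```

Call:
play_rows([
  [[-0.0004,0,0,0],[-0.0008,0,0,0],[-0.0008,0,0,0]],
])

```text
t: 20.45
eef_pos: [0.5348, 0.1438, 0.3515]
ee_rot: [-3.141, -0.002, 3.062]
force: [-6.5, 1.9, 0.5]
width: 0.0454
```

```bash
python3 chk.py
```

```text
shift mm [ 1.3  0.  -0.2] turn -0.1 | pos [0.5348 0.1438 0.3515] yaw 175.45 rp [-1.7998e+02 -1.0000e-01] F [-6.5  1.9  0.5] M [0.74 2.63 0.02] w 0.0454 t 20.45
radial left mm -1.3 Fout 6.6 Flat -1.3
```

Call:
play_rows([
  [[-0.0004,0.0002,0,0],[-0.0009,0.0003,0,0],[-0.0009,0.0003,0,0]],
])

```text
t: 20.82
eef_pos: [0.5353, 0.1438, 0.3514]
ee_rot: [-3.141, -0.003, 3.062]
force: [-9.1, 1.7, 1.3]
width: 0.0452
```

```bash
python3 chk.py
```

```text
shift mm [ 1.8 -0.1 -0.3] turn -0.1 | pos [0.5353 0.1438 0.3514] yaw 175.44 rp [-1.7995e+02 -1.7000e-01] F [-9.1  1.7  1.3] M [0.65 3.61 0.07] w 0.0452 t 20.825
radial left mm -1.8 Fout 9.2 Flat -1.0
```

Call:
play_rows([
  [[-0.0003,0.0001,0,0],[-0.0005,0.0001,0,0],[-0.0005,0.0001,0,0],[-0.0005,0.0001,0,0]],
])

```text
t: 21.32
eef_pos: [0.5355, 0.1438, 0.3514]
ee_rot: [-3.141, -0.004, 3.062]
force: [-10.3, 2.3, 3.9]
width: 0.0452
```

```bash
python3 chk.py
```

```text
shift mm [ 2.  -0.1 -0.3] turn -0.1 | pos [0.5355 0.1438 0.3514] yaw 175.44 rp [-179.94   -0.2 ] F [-10.3   2.3   3.9] M [ 0.66  4.26 -0.02] w 0.0452 t 21.325
radial left mm -2.0 Fout 10.5 Flat -1.5
```

Call:
play_rows([
  [[0.0008,0.0002,0,0],[0.0015,0.0003,0,0],[0.0018,0.0003,0,0],[0.0018,0.0003,0.0008,0],[0.0018,0.0003,0.0012,0]],
])

```text
t: 21.95
eef_pos: [0.5348, 0.1442, 0.3508]
ee_rot: [-3.141, -0.001, 3.062]
force: [-7.3, -1.6, 4.1]
width: 0.0451
```

```bash
python3 chk.py
```

```text
shift mm [ 1.2 -0.4 -0.9] turn -0.0 | pos [0.5348 0.1442 0.3508] yaw 175.45 rp [-1.7995e+02 -6.0000e-02] F [-7.3 -1.6  4.1] M [-0.56  2.96  0.08] w 0.0451 t 21.95
radial left mm -1.2 Fout 7.2 Flat 2.2
```

Call:
play_rows([
  [[0.0005,-0.0003,0,0],[0.0009,-0.0003,0.0003,0],[0.0009,-0.0003,0.0006,0],[0.0009,-0.0003,0.0006,0]],
])

```text
t: 22.45
eef_pos: [0.5343, 0.1442, 0.3503]
ee_rot: [-3.141, 0.0, 3.062]
force: [-4.4, -1.7, 2.8]
width: 0.0457
```

```bash
python3 chk.py
```

```text
shift mm [ 0.8 -0.3 -1.4] turn -0.0 | pos [0.5343 0.1442 0.3503] yaw 175.46 rp [-1.7999e+02  2.0000e-02] F [-4.4 -1.7  2.8] M [-0.67  2.03  0.05] w 0.0457 t 22.45
radial left mm -0.8 Fout 4.2 Flat 2.0
```

Call:
play_rows([
  [[0.0003,-0.0003,0.0004,0],[0.0004,-0.0004,0.0008,0],[0.0004,-0.0004,0.0012,0],[0.0004,-0.0004,0.0012,0]],
])

```text
t: 22.95
eef_pos: [0.534, 0.1441, 0.349]
ee_rot: [3.141, 0.001, 3.062]
force: [-3.0, -0.9, 3.2]
width: 0.0451
```

```bash
python3 chk.py
```

```text
shift mm [ 0.5 -0.2 -2.7] turn -0.0 | pos [0.534  0.1441 0.349 ] yaw 175.47 rp [1.7998e+02 4.0000e-02] F [-3.  -0.9  3.2] M [-0.16  1.23 -0.  ] w 0.0451 t 22.95
radial left mm -0.5 Fout 2.9 Flat 1.1
```

Call:
play_rows([
  [[0,-0.0002,0.0004,0],[0,-0.0002,0.0008,0],[0,-0.0002,0.0008,0]],
])

```text
t: 23.32
eef_pos: [0.534, 0.144, 0.3486]
ee_rot: [3.141, 0.001, 3.063]
force: [-4.3, 0.5, 6.5]
width: 0.0452
```

```bash
python3 chk.py
```

```text
shift mm [ 0.5 -0.1 -3.1] turn -0.0 | pos [0.534  0.144  0.3486] yaw 175.47 rp [1.7996e+02 6.0000e-02] F [-4.3  0.5  6.5] M [0.18 1.74 0.  ] w 0.0452 t 23.325
radial left mm -0.5 Fout 4.3 Flat -0.2
```

Seated: the shoulder is at about 0.160 and the prongs carry the load. I release and retreat straight up.

Call:
play_rows([
  [[0,0,-0.0008,0],[0,0,-0.0008,0],[0,0,-0.0008,0],[0,0,-0.0008,0],[0,0,-0.0008,0]],
], grip=0)

```text
t: 23.95
eef_pos: [0.5338, 0.1437, 0.3487]
ee_rot: [-3.142, 0.0, 3.062]
force: [-0.1, -0.4, -1.0]
width: 0.0865
```

Call:
play_rows([
  [[0,0,0,0],[0,0,-0.01,0],[0,0,-0.03,0],[0,0,-0.06,0],[0,0,-0.1,0]],
])

```text
t: 24.58
eef_pos: [0.5336, 0.1436, 0.4499]
ee_rot: [-3.141, -0.001, 3.062]
force: [0.9, 0.6, -0.0]
width: 0.088
```

Call:
play_rows([
  [[0.02,0,-0.04,0],[0.04,0,-0.07,0],[0.05,0,-0.07,0],[0.05,0,-0.07,0]],
])

```text
t: 25.08
eef_pos: [0.4832, 0.1475, 0.5192]
ee_rot: [3.141, 0.001, 3.063]
force: [0.1, 0.3, -0.2]
width: 0.0874
```

```bash
python3 - <<'E'
from chk import *
im,P=cloud('wrist'); save(im,'w6.png',1)
z=P[...,2]; r,g,b=[im[...,i].astype(int) for i in range(3)]
for n,Q in(('wrist',P),('scene',None)):
    if Q is None: im2,Q=cloud('scene'); 
    d=Q[...,:2]-[.6631,.1337]; ra=d@u; la=d@np.array([-u[1],u[0]])
    k=(abs(ra-.13)<.035)&(abs(la)<.035)&(Q[...,2]>.19)&(Q[...,2]<.22)
    q=np.stack([ra[k],la[k],Q[...,2][k]],1); print(n,len(q),np.round(q.mean(0),4),np.round(q.min(0),4),np.round(q.max(0),4))
c=np.vstack([np.pad(cv2.resize(im,None,fx=1,fy=1),((0,0),(0,0),(0,0)))])
s=cv2.resize(im2[130:300,220:390],(384,384),interpolation=cv2.INTER_CUBIC)
save(np.hstack([im[:,:400],s]),'w6.png',1)
for q in('nozzle','stop'):
  r=finder.find_in('scene',q); print(q,[(np.round(a['xyz'],4),a['score']) for a in r[:4]])
E
```

```text
shift mm [-50.3   0.2 167.5] turn -0.0 | pos [0.4832 0.1475 0.5192] yaw 175.49 rp [1.7995e+02 3.0000e-02] F [ 0.1  0.3 -0.2] M [-0.09 -0.05  0.03] w 0.0874 t 25.075
radial left mm 50.4 Fout -0.1 Flat -0.3
wrist 1806 [1.334e-01 2.000e-04 2.040e-01] [ 0.1121 -0.023   0.19  ] [0.1537 0.0229 0.2074]
scene 162 [0.126  0.0017 0.2041] [ 0.1062 -0.0239  0.1903] [0.1513 0.0231 0.2118]
nozzle [(array([0.5447, 0.1373, 0.1985]), 0.8)]
stop []
```

View pics/w6.png

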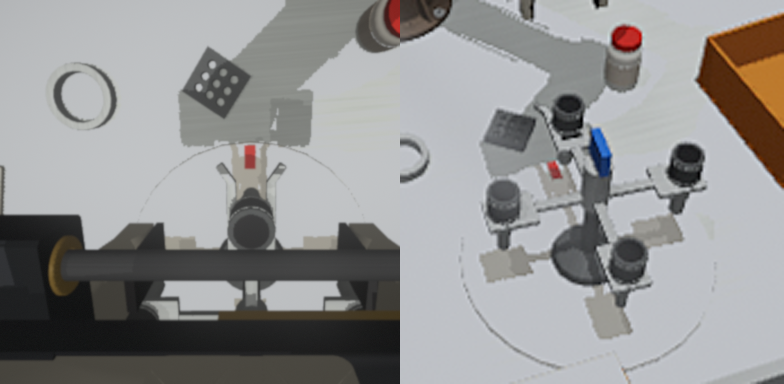

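```bash
python3 -c "
from look import *
knob('scene'); 
job_done()"
```

```text
scene knob 72 [0.6669 0.1332] rect [663.7 133.5] [14.  50.8] ang 176.0
mark 26 [0.4951 0.1461 0.0114]
the job is handed in; nothing more can be done
```

The job is handed in: the free branch stands over the red mark and the loose nozzle hangs upright on it. The robot has let go and is clear. The clock stood at about 25 s of the 72 s allowed.

- **Tree:** I turned it about 54° clockwise by the blue knob. The last check put the knob bar at 176.0° and the red mark at about 175.7°, so they agree to within about half a degree.
- **Nozzle:** I lifted it from the stand and slid it into the fork. Passing the clip read at most 9 N. I pressed it home at 10.5 N, then lowered it until the prongs carried it and let go.
- **Final position:** The wrist camera puts the nut's top at 0.204 m and its visible edges 112 to 154 mm from the turning axis, close to the intended 130 mm centre. It sits within about 1 mm sideways.
- **Checks that failed or disagreed:**
  - The stop is hidden under the nozzle, so contact with it is known only from the force.
  - Contact came about 0.5 mm past the position I had estimated for home, and 2 mm past at full press. That is within the calibration error plus the give of the grip.
  - The scene camera put the nozzle a few millimetres off because it sees only part of the nut.
- **Bystanders:** I saw no contact with anything else in the forces or pictures, but I did not re-measure each bystander.

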